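# Turn the chilled serving stone with the flip tray and check its temperature

### The arm

A 6-joint arm with a two-finger parallel gripper is mounted at the origin on the work surface. World frame = base frame: x ahead of the robot, y to its left, z up, the work surface at z = 0. Lengths are in m, angles in rad, forces in N, time in s.
With the tool pointing down it reaches from about 0.3 to 0.775 m from the base axis. Payload 14.6 kg.
Tool frame: the origin (TCP) lies on the centre line of the jaws, within the pads' length; the fingertips stand 19 mm ahead of it and the grasp point (between the pads) is the TCP; y points along the fingers, x is the direction in which the jaws open and shut, and the axes are right-handed (so a half turn about y gives the same grasp; the last joint's range is limited). The gripper opens to 94 mm and grips with 3 to 60 N. Pads are 16 mm wide; open, the fingers measure 119 mm over their backs; the gripper's body (75 mm by 177 mm) begins 78 mm behind the grasp point.
Start: joints at [1.19, 0.3, 1.521, -0, 1.321, -0.067], TCP at [0.17, 0.523, 0.224] pointing down, gripper open.
Joint ranges: [-3.03, 3.03], [-0.79, 2.21], [0.23, 2.52], [-1.04, 4.18], [0, 3.07], [-2.55, 2.55]. Speed limits (rad/s): [2.22, 2.22, 2.57, 3.14, 3.14, 3.14].

### API

Orientations are given as [roll, pitch, yaw] about the fixed x, y, z axes, in that order (R = Rz(yaw) Ry(pitch) Rx(roll)).
In Python, from station import ctrl, optics gives the robot as it stands.
- The arm moves only by the tool jog_arm, never from a script. Its argument "targets" is a list of rows, each a list of 3 entries, a list of its own where there are three numbers: the finger opening in cm, from 0 to 9.4, then the shift along the tool's x, y, z in cm, then the turn about the tool's y in rad. A call has 1 to 10 rows; each row is the pose to reach, as a shift and turn from the pose commanded when the call began, along the tool's axes at that moment; what a row does not reach only later rows make up. A row lasts 1/10 s, in which the tool goes at most 50 mm and 8.59 degrees, less where a joint would pass 70% of its speed; a pose out of reach is approached as far as the arm can. A call with a gripper value outside its range is refused whole. The fingers move at their own pace and stop on an object; "grip_force" is the grip in N (left out, the last holds). Time passes only in rows, so rows that repeat a pose let the fingers close. It gives the time, the measured TCP pose, the force and the opening at its end, in the units of the state.
- ctrl.get_obs(): the state, without advancing time (a new reading comes with each control period).
- optics.camera(name): name is "scene" or "top" or "wrist"; returns a dict with "img" (384x512x3 uint8, red, green, blue), "range_z" (384x512 float32, m along the optical axis (not along the pixel's ray), 0 where there is no reading), "camera_matrix" (3x3 intrinsics, pixels), "world_to_cam" (4x4, takes a point from world to camera coordinates); the wrist camera has in their place "mount" (4x4, takes a point from camera to tool coordinates, whose origin is the TCP and whose axes are the tool frame's). Camera axes: x right, y up, looking along -z (the intrinsics and any distortion apply to the point x, -y, -z); pixel columns grow to the right and rows downward; lengths in m; the calibration is good to about 2 mm. A picture is of the moment at which its call begins: read the wrist's pose just before it.
- ctrl.hand_in(): hands the job in, once; it reports no verdict.
The state is a dict: "time_s": time; "qpos": joint angles; "joint_vel": joint speeds; "tau": joint torques, N m; "ee_pos": TCP position; "eef_rot": TCP orientation; "force": force on the tool from outside, world axes, zero at the start; "moment": the same for the moment, N m; "grip_width": finger opening in m.
Only numpy, scipy, OpenCV 4.12 (cv2) and the standard library are available. Lean on these libraries where they do the work, as an engineer would, in place of code of your own. Each camera call takes 0.05 s, during which the arm holds its last target. There are 200 camera calls.

### The job

Without touching the chilled stone, swing the flip tray over by its orange bar so that the stone tumbles onto the sloped bed with its pale blue face up, and lower the tray gently back onto its rest. Then take the thermometer wand and hold it steady for two seconds, square to the blue face and pointing at its middle from about 8 cm away, and put the wand fully back in its holster. Leave the bottle, jigger and torch where they are.

Things in the scene. Friction and masses are not known exactly. Their poses are not given: they have to be found in the camera images.
- turner: Fixed wooden stand, base 150 x 330 mm. Origin on the table under the hinge; its own y axis points from the tray (at -y) to the sloped bed (at +y), x runs along the hinge, z up. The bed is a dark steel slope, 112 mm wide between 12 mm side rails, that starts at the hinge and falls 30 degrees towards +y for 130 mm, ending at a 14 mm ledge.
- tray_hinge (a point): Middle of the tray's hinge axis, 88 mm above the table, level with the tray's inner floor; the axis is the turner's x axis. Axes as the turner's.
- flip_tray (a joint): Angle of the steel flip tray: 0 lying level on its rest, growing as its bar end swings up and over towards the bed, stop at 1.85. It moves freely (little friction, about 0.4 kg), falls back if let go before upright and leans over at its stop when past upright. The stone slides to the 5 mm lip at the hinge on the way up and topples onto the bed near or past upright, before the stop. The tray's inside is 130 x 88 mm with walls 16 mm high.
- tray_bar (a point): Centre of the orange round bar on the tray's free end, 14 mm thick, parallel to the hinge, 79 mm of it free between its two arms; it lies 190 mm from the hinge (4 mm above the tray floor's plane), so 92 mm above the table when the tray is down. 45 mm of free space lies between the bar and the tray's end wall. Being round, it can turn between gripping fingers.
- stone: The chilled serving stone, a slab 80 x 100 x 12 mm, about 0.22 kg, lying loose in the tray. Origin at its centre; x along its 80 mm, y along its 100 mm side, z out of its dark grey face (up at the start). The other face (-z) is pale blue with a white dot in its middle. Must not be touched by gripper, arm or wand.
- bed (a point): Middle of the sloped bed's surface, 65 mm down the slope from the hinge line (axes as the turner's, not sloped).
- wand: Thermometer wand, white with a green band, 28 mm square, 170 mm long, about 0.12 kg, nose down in the leaning holster. Origin at its middle, 85 mm from its nose tip; z points from nose to top. The lowest 40 mm are a round black nose, 27 mm thick. In the holster it leans 25 degrees; its top 55 mm stand clear, and its flanks along the holster's y are free above the well: take it along its own axis.
- wand_nose (a point): Flat tip of the wand's black nose, axes as the wand's; it looks along -z.
- holster: Fixed black holster, foot 130 x 90 mm. Origin on the table under the well. The well, 60 mm square outside, 40 mm square inside, 55 mm deep, leans 25 degrees from upright, its mouth (and the wand's top) towards the holster's own -x, roughly towards the robot. A backrest 20 mm wide continues its lower (-x) wall 45 mm past the mouth.
- well_floor (a point): Centre of the well's inner floor (axes as the holster's, not leaning).
- well_mouth (a point): Centre of the well's mouth, 55 mm from well_floor along the well's axis.
- wand_home (a point): Where the wand's middle is when it is fully home, lying on the backrest (axes as the holster's).
- jigger: Steel jigger, 52 mm across, 128 mm high, origin under it. Bystander.
- sauce_bottle: Squeeze bottle with green spout, 62 mm across, 198 mm high, origin under it. Bystander.
- torch: Black table torch, 72 mm across, 160 mm high, origin under it. Bystander.

How it is judged:
By the outcome, as a careful person would: the job done as asked, in the order asked, and still so for the second after the job is handed in, with the robot touching nothing.
It also fails if it takes over 69 s, if anything falls off the work surface, if the arm or the gripper's body presses on something with over 40 N, if the wrist force passes 120 N, or if a joint passes its speed limit or range.

## Working session

There is one attempt and no reset: what is moved stays moved. The work goes in short steps, Python scripts to look and compute and a tool call to move; the robot and the scene stay as the last step left them, time stands still between calls to the robot, and variables do not carry over. Pictures are saved under pics/ and viewed, about 8 in all and at most 12, crops included, and the job is handed in when it is done.

Besides the shell and the picture viewer there is one more tool, called after ">>>" as name(argument=value, ...), one argument or row to a line, values as JSON. jog_arm: Moves the arm, as the interface text tells. Its arguments: {"type":"object","properties":{"targets":{"type":"array","items":{"type":"array"}},"grip_force":{"type":"number"}},"required":["targets"]}

```bash
ls; mkdir -p pics; cat > h.py <<'E'
import numpy as np, cv2
from station import ctrl, optics
from scipy.spatial.transform import Rotation as Ro
def rot(e): return Ro.from_euler('xyz',e).as_matrix()
def cam(n,save=None):
    o=ctrl.get_obs(); c=optics.camera(n)
    if n=='wrist':
        T=np.eye(4);T[:3,:3]=rot(o['eef_rot']);T[:3,3]=o['ee_pos'];c['c2w']=T@c['mount']
    else: c['c2w']=np.linalg.inv(c['world_to_cam'])
    if save: cv2.imwrite('pics/'+save,c['img'][:,:,::-1])
    return c
def pts(c):
    z=c['range_z'];K=c['camera_matrix'];v,u=np.mgrid[0:z.shape[0],0:z.shape[1]]
    p=np.stack([(u-K[0,2])/K[0,0]*z,-(v-K[1,2])/K[1,1]*z,-z],-1)
    w=p@c['c2w'][:3,:3].T+c['c2w'][:3,3]; w[z==0]=np.nan; return w
E
python3 - <<'E'
from h import *
a=cam('scene');b=cam('top')
cv2.imwrite('pics/a.png',np.vstack([a['img'],b['img']])[:,:,::-1][:, :])
for n,c in (('s',a),('t',b)): cv2.imwrite(f'pics/{n}.png',c['img'][:,:,::-1]); print({k:(v.shape) for k,v in c.items()}, c['c2w'].round(3).tolist(),c['camera_matrix'].round(1).tolist())
print(ctrl.get_obs())
im=np.hstack([a['img'],b['img']])[:,:,::-1];cv2.imwrite('pics/both.png',cv2.resize(im,(800,300)))
E
```

```text
pics
{'img': (384, 512, 3), 'range_z': (384, 512), 'camera_matrix': (3, 3), 'world_to_cam': (4, 4), 'c2w': (4, 4)} [[0.193, -0.624, 0.757, 1.371], [0.981, 0.113, -0.157, -0.156], [0.013, 0.773, 0.634, 0.739], [0.0, 0.0, 0.0, 1.0]] [[356.3, 0.0, 260.7], [0.0, 356.3, 190.7], [0.0, 0.0, 1.0]]
{'img': (384, 512, 3), 'range_z': (384, 512), 'camera_matrix': (3, 3), 'world_to_cam': (4, 4), 'c2w': (4, 4)} [[-0.022, 0.986, -0.163, 0.321], [-1.0, -0.021, 0.008, 0.005], [0.004, 0.163, 0.987, 1.562], [0.0, 0.0, 0.0, 1.0]] [[473.7, 0.0, 261.6], [0.0, 473.7, 198.9], [0.0, 0.0, 1.0]]
{'time_s': 0.1, 'qpos': array([ 1.19042150e+00,  3.00401112e-01,  1.52152500e+00,  4.49429986e-05,
        1.32068616e+00, -6.66080265e-02]), 'joint_vel': array([ 0.00117511,  0.00076321, -0.00254771,  0.00121034, -0.00284647,
       -0.00067544]), 'tau': array([-2.91659535e-04, -5.32643223e+01, -3.53283656e+01,  7.08980835e-02,
        2.34482624e-02, -7.94925973e-05]), 'ee_pos': array([0.16967072, 0.52294911, 0.22394843]), 'eef_rot': array([-1.57068503e+00,  1.01446001e-03,  1.25701843e+00]), 'force': array([ 0.03280371, -0.70095021,  1.12299251]), 'moment': array([ 2.00527833e-02,  2.12770358e-02, -1.67661290e-05]), 'grip_width': 0.09387023369471727}
```

View pics/t.png

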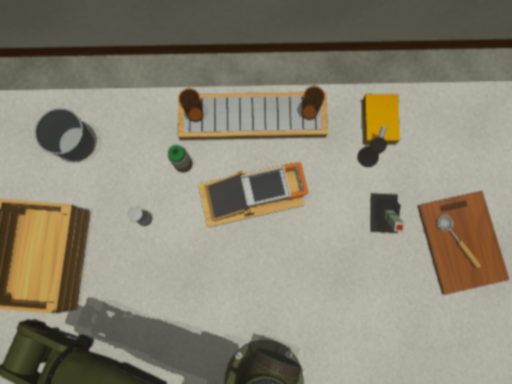

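View pics/s.png

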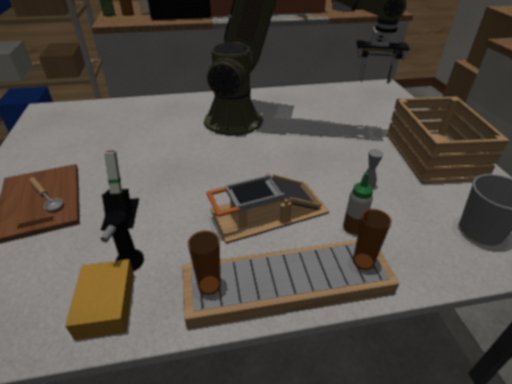

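The top view shows the turner at px (253,193), its orange bar at (297,180) and the bed to the left. The holster and wand are at (387,215), the torch at (372,152), the bottle at (180,157) and the jigger at (140,215). The scene view agrees.

```bash
python3 - <<'E'
from h import *
T=cam('top');S=cam('scene')
for n,c in (('top',T),('scene',S)):
    w=pts(c);im=c['img'];hsv=cv2.cvtColor(im,cv2.COLOR_RGB2HSV)
    H,s,v=[hsv[...,i].astype(int) for i in range(3)]
    x,y,z=w[...,0],w[...,1],w[...,2]
    o=(H<12)&(s>190)&(v>110)&(z>.06)&(z<.13)&(abs(y)<.4)
    print(n,'orange',o.sum(),np.nanmedian(w[o],0).round(3) if o.sum() else '')
    if o.sum(): print(cv2.minAreaRect((w[o][:,:2]*1000).astype(np.float32)))
    # clusters by height
    m=((z>.012)&(x>.2)&(x<.85)&(y>-.55)&(y<.5)).astype(np.uint8)
    k,l,st,_=cv2.connectedComponentsWithStats(m)
    for i in range(1,k):
        if st[i,4]>60:
            q=w[l==i];print(' ',st[i,:5],'min',q.min(0).round(3),'max',q.max(0).round(3),'med',np.median(q,0).round(3))
    # wand
    m=(x>.3)&(x<.62)&(y<-.28)&(y>-.48)&(z>.1)
    q=w[m]; 
    if len(q): print('wand',len(q),q[np.argsort(-q[:,2])][::max(1,len(q)//8)].round(3).tolist())
    # foot of holster: dark low
    m=(x>.3)&(x<.62)&(y<-.25)&(y>-.45)&(z>.006)&(v<70)&(z<.03)
    if m.sum()>20: print('foot',m.sum(),cv2.minAreaRect((w[m][:,:2]*1000).astype(np.float32)))
    m=(x>.35)&(x<.62)&(y<.2)&(y>-.2)&(z>.004)&(z<.03)&(H<25)&(s>80)
    if m.sum()>20: print('base',m.sum(),cv2.minAreaRect((w[m][:,:2]*1000).astype(np.float32)))
t=T['img'][140:260,110:440];cv2.imwrite('pics/tz.png',cv2.resize(t[:,:,::-1],None,fx=2.4,fy=2.4,interpolation=cv2.INTER_CUBIC))
E
```

```text
top orange 0 
  [ 178   99  150   41 3537] min [ 0.784 -0.231  0.012] max [0.85  0.268 0.202] med [0.819 0.02  0.046]
  [ 358  112   42   55 1521] min [ 0.681 -0.467  0.012] max [ 0.85  -0.334  0.167] med [ 0.773 -0.379  0.06 ]
  [168 144  25  28 485] min [0.675 0.224 0.012] max [0.733 0.284 0.204] med [0.692 0.247 0.134]
  [ 198  162  110   65 3861] min [ 0.49  -0.15   0.012] max [0.7   0.204 0.112] med [0.591 0.033 0.079]
  [375 197  29  36 675] min [ 0.448 -0.456  0.012] max [ 0.574 -0.378  0.191] med [ 0.513 -0.399  0.085]
  [418 202  12  41 217] min [ 0.422 -0.55   0.012] max [ 0.552 -0.522  0.032] med [ 0.505 -0.541  0.021]
  [128 206  24  20 318] min [0.497 0.359 0.013] max [0.546 0.403 0.136] med [0.519 0.376 0.123]
  [ 29 324  37  17 421] min [0.2   0.443 0.446] max [0.229 0.5   0.531] med [0.211 0.477 0.503]
wand 235 [[0.459, -0.412, 0.191], [0.471, -0.403, 0.184], [0.454, -0.391, 0.18], [0.464, -0.394, 0.174], [0.48, -0.394, 0.165], [0.488, -0.393, 0.149], [0.493, -0.395, 0.133], [0.504, -0.401, 0.115], [0.503, -0.395, 0.101]]
foot 308 ((522.2694091796875, -407.24526977539
[... 770 characters left out ...]
85  -0.139  0.198] med [ 0.836 -0.17   0.174]
  [ 220  239  137   41 2700] min [ 0.784 -0.14   0.042] max [0.85  0.221 0.119] med [0.82  0.025 0.047]
  [182 263  15  23 244] min [ 0.786 -0.229  0.042] max [ 0.85  -0.198  0.049] med [ 0.822 -0.215  0.046]
wand 429 [[0.466, -0.404, 0.188], [0.473, -0.394, 0.178], [0.477, -0.396, 0.168], [0.485, -0.409, 0.157], [0.487, -0.419, 0.146], [0.47, -0.391, 0.134], [0.5, -0.407, 0.123], [0.479, -0.393, 0.112], [0.508, -0.414, 0.101]]
foot 225 ((526.5062255859375, -405.0465087890625), (81.95597839355469, 124.96671295166016), 85.75426483154297)
base 771 ((585.9462280273438, 29.305877685546875), (116.56439971923828, 329.20013427734375), 9.140039443969727)
```

View pics/tz.png

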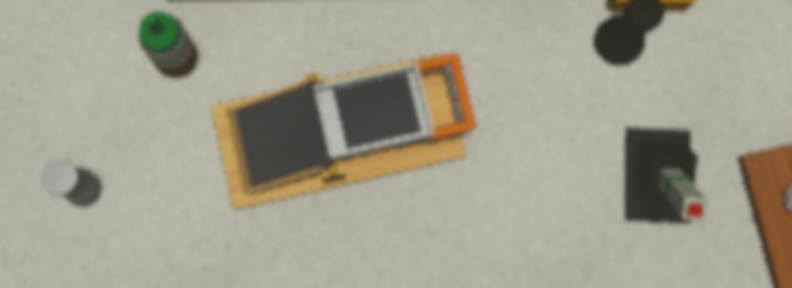

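The zoom shows the orange frame at crop (420-470, 55-135), the bed on the left, the wand's red top at (693,210) and the holster foot square-on. Next I'll fit the bar and axes more precisely.

```bash
python3 - <<'E'
from h import *
for n in ('top','scene'):
    c=cam(n);w=pts(c);hsv=cv2.cvtColor(c['img'],cv2.COLOR_RGB2HSV).astype(int)
    H,s,v=hsv[...,0],hsv[...,1],hsv[...,2];x,y,z=w[...,0],w[...,1],w[...,2]
    R=(x>.45)&(x<.75)&(y>-.2)&(y<.25)
    o=R&((H<11)|(H>175))&(s>150)&(v>90)&(z>.06)
    q=w[o];r=cv2.minAreaRect((q[:,:2]*1000).astype(np.float32));print(n,'orange',o.sum(),r,cv2.boxPoints(r).round(0).tolist(),np.percentile(q[:,2],[10,50,90]).round(3))
    # hull of base low layer
    b=R&(z>.005)&(z<.022)&(s>70)
    r=cv2.minAreaRect((w[b][:,:2]*1000).astype(np.float32));print('base',b.sum(),r)
    # bed plane: dark, z<.09
    d=R&(v<75)&(s<90)&(z>.025)&(z<.085)
    q=w[d];A=np.c_[q[:,:2],np.ones(len(q))];f=np.linalg.lstsq(A,q[:,2],rcond=None)[0]
    print('bed',d.sum(),f.round(3),'slope deg',np.degrees(np.arctan(np.hypot(f[0],f[1]))),'yaw',np.degrees(np.arctan2(f[0],-f[1])),q.mean(0).round(3))
    # top rim tray light
    t=R&(z>.095)&(z<.113)&(v>120)&(s<60)
    r=cv2.minAreaRect((w[t][:,:2]*1000).astype(np.float32));print('rim',t.sum(),r,np.median(w[t][:,2]))
    # holster: wand axis
    Rw=(x>.4)&(x<.6)&(y>-.47)&(y<-.33)
    f=Rw&(z>.006)&(z<.02)
    r=cv2.minAreaRect((w[f][:,:2]*1000).astype(np.float32));print('foot',f.sum(),r)
    wd=Rw&(v>85)&(z>.1); q=w[wd]; print('wand',len(q),q.mean(0).round(3),np.linalg.svd(q-q.mean(0),full_matrices=False)[2][0].round(3))
    red=Rw&((H<8)|(H>172))&(s>140)&(z>.15);print('red',red.sum(),w[red].mean(0).round(4), w[red].min(0).round(3),w[red].max(0).round(3))
E
```

```text
Traceback (most recent call last):
IndexError: index -1 is out of bounds for axis 0 with size 0
```

```bash
cat > m.py <<'E'
from h import *
def rect(q): return [np.round(a,1).tolist() for a in cv2.minAreaRect((q[:,:2]*1000).astype(np.float32))] if len(q)>5 else None
for n in ('top','scene'):
    c=cam(n);w=pts(c);hsv=cv2.cvtColor(c['img'],cv2.COLOR_RGB2HSV).astype(int)
    H,s,v=hsv[...,0],hsv[...,1],hsv[...,2];x,y,z=w[...,0],w[...,1],w[...,2]
    R=(x>.45)&(x<.75)&(y>-.2)&(y<.25)
    if n=='top': print('px',hsv[170:195:6,301].tolist(),w[170:195:6,301].round(3).tolist())
    o=R&(H<13)&(s>170)&(v>60)&(y<0)
    q=w[o];print(n,'orange',o.sum(),rect(q),np.median(q,0))
    b=R&(z>.005)&(z<.022)&(s>70);print('base',b.sum(),rect(w[b]))
    d=R&(v<75)&(s<90)&(z>.025)&(z<.085)
    q=w[d];f=np.linalg.lstsq(np.c_[q[:,:2],np.ones(len(q))],q[:,2],rcond=None)[0] if len(q)>9 else np.zeros(3)
    print('bed',d.sum(),f.round(3),'slope',np.degrees(np.arctan(np.hypot(f[0],f[1]))),'yaw',np.degrees(np.arctan2(f[0],-f[1])))
    t=R&(z>.095)&(z<.113)&(v>110)&(s<60);print('rim',t.sum(),rect(w[t]))
    Rw=(x>.4)&(x<.6)&(y>-.47)&(y<-.33)
    f=Rw&(z>.006)&(z<.02);print('foot',f.sum(),rect(w[f]))
    wd=Rw&(v>85)&(z>.1); q=w[wd]; print('wand',len(q),q.mean(0).round(3),np.linalg.svd(q-q.mean(0),full_matrices=False)[2][0].round(3))
    red=Rw&((H<8)|(H>172))&(s>120)&(z>.15);print('red',red.sum(),w[red].mean(0).round(4))
E
python3 m.py
```

```text
px [[13, 199, 191], [13, 199, 181], [12, 124, 138], [19, 53, 106], [13, 200, 171]] [[0.652, -0.133, 0.1], [0.634, -0.132, 0.096], [0.633, -0.14, 0.003], [0.613, -0.14, -0.001], [0.575, -0.13, 0.098]]
top orange 20 [[621.7, -123.4], [35.8, 115.9], 82.7] [ 0.62810306 -0.12770688  0.0984545 ]
base 1322 [[594.7, 41.7], [197.4, 394.8], 2.6]
bed 956 [ 0.223 -0.412 -0.03 ] slope 25.084265852132102 yaw 28.458498634157614
rim 243 [[621.4, 73.7], [343.8, 137.2], 78.9]
foot 418 [[499.5, -399.2], [194.7, 137.7], 2.3]
wand 169 [ 0.475 -0.405  0.164] [-0.582  0.026  0.812]
red 24 [ 0.4565 -0.4061  0.1817]
scene orange 166 [[628.6, -110.1], [99.6, 61.3], 13.9] [ 0.66640072 -0.12160233  0.09813269]
base 2158 [[645.1, 53.1], [245.4, 356.4], 9.9]
bed 573 [ 0.203 -0.169 -0.042] slope 14.785593909949458 yaw 50.28277687737812
rim 37 [[576.7, -19.4], [62.1, 145.1], 19.8]
foot 248 [[525.2, -409.1], [90.5, 131.8], 86.0]
wand 297 [ 0.483 -0.407  0.152] [ 0.454 -0.073 -0.888]
red 0 [nan nan nan]m.py:18: RuntimeWarning: Mean of empty slice.
  red=Rw&((H<8)|(H>172))&(s>120)&(z>.15);print('red',red.sum(),w[red].mean(0).round(4))
  ret = um.true_divide(
```

```bash
cat >> h.py <<'E'
def go(*goals, pose=None):
    "print rows (shift cm, turn) for goals (x,y,z,yaw) from the present pose"
    o=ctrl.get_obs(); R=rot(o['eef_rot']); p=np.array(o['ee_pos']); yaw=np.arctan2(R[1,0],R[0,0])
    print('t',round(o['time_s'],2),'p',p.round(4),'yaw',round(yaw,4),'down',R[:,1].round(3),'w',round(o['grip_width'],4),'F',np.round(o['force'],1),'q',np.round(o['qpos'],2))
    for g in goals:
        s=R.T@(np.array(g[:3])-p)*100; a=-(g[3]-yaw); a=(a+np.pi)%(2*np.pi)-np.pi
        print('  ',g,'->',s.round(2).tolist(),round(a,3))
E
python3 - <<'E'
from h import *
go((.58,-.13,.26,1.754))
c=optics.camera('wrist');print(c['mount'].round(3).tolist(),c['camera_matrix'].round(0).tolist())
E
```

```text
t 0.35 p [0.1697 0.5231 0.2243] yaw 1.257 down [-0. -0. -1.] w 0.0942 F [-0.4  0.5 -0.7] q [ 1.19  0.3   1.52 -0.    1.32 -0.07]
   (0.58, -0.13, 0.26, 1.754) -> [-49.46, -3.56, -59.18] -0.497
[[1.0, -0.001, 0.002, 0.0], [0.002, 0.258, -0.966, -0.16], [0.0, 0.966, 0.258, 0.075], [0.0, 0.0, 0.0, 1.0]] [[272.0, 0.0, 256.0], [0.0, 272.0, 190.0], [0.0, 0.0, 1.0]]
```

>>> jog_arm(
  targets=[
    [4, [-50, -3.5, -59], -0.5],
    [4, [-50, -3.5, -59], -0.5],
    [4, [-50, -3.5, -59], -0.5],
    [4, [-50, -3.5, -59], -0.5],
    [4, [-50, -3.5, -59], -0.5],
    [4, [-50, -3.5, -59], -0.5],
    [4, [-50, -3.5, -59], -0.5],
    [4, [-50, -3.5, -59], -0.5],
    [4, [-50, -3.5, -59], -0.5],
    [4, [-50, -3.5, -59], -0.5],
  ],
)

```text
time_s: 1.4
ee_pos: [0.4282, 0.1048, 0.2471]
eef_rot: [-1.572, -0.0, 1.757]
force: [0.4, 0.0, -0.9]
grip_width: 0.0403
```

```bash
python3 - <<'E'
from h import *
go((.58,-.13,.26,1.754))
E
```

```text
t 1.4 p [0.4282 0.1048 0.2471] yaw 1.7569 down [ 0.001  0.    -1.   ] w 0.0403 F [ 0.4  0.  -0.9] q [ 0.16  0.03  1.78  0.    1.33 -1.6 ]
   (0.58, -0.13, 0.26, 1.754) -> [-25.89, -1.28, -10.57] 0.003
```

>>> jog_arm(
  targets=[
    [4, [-26, -1, -10.5], 0],
    [4, [-26, -1, -10.5], 0],
    [4, [-26, -1, -10.5], 0],
    [4, [-26, -1, -10.5], 0],
    [4, [-26, -1, -10.5], 0],
    [4, [-26, -1, -10.5], 0],
    [4, [-26, -1, -10.5], 0],
    [4, [-26, -1, -10.5], 0],
    [4, [-26, -1, -10.5], 0],
  ],
)

```text
time_s: 2.3
ee_pos: [0.5786, -0.1283, 0.2568]
eef_rot: [-1.571, -0.0, 1.758]
force: [0.0, 0.6, -0.3]
grip_width: 0.0397
```

```bash
python3 - <<'E'
from h import *
go((.58,-.13,.26,1.754))
c=cam('wrist','w1.png');w=pts(c)
hsv=cv2.cvtColor(c['img'],cv2.COLOR_RGB2HSV).astype(int);H,s,v=hsv[...,0],hsv[...,1],hsv[...,2]
z=w[...,2]
o=(H<15)&(s>150)&(v>70)&(z>.07)&(z<.12)
print(o.sum())
q=w[o];r=cv2.minAreaRect((q[:,:2]*1000).astype(np.float32));print(r,cv2.boxPoints(r).round(1).tolist(),np.percentile(q[:,2],[5,50,95]).round(4))
E
```

```text
t 2.3 p [ 0.5786 -0.1283  0.2568] yaw 1.7578 down [-0.  0. -1.] w 0.0397 F [ 0.   0.6 -0.3] q [-0.28  0.37  1.35  0.    1.42 -2.04]
   (0.58, -0.13, 0.26, 1.754) -> [-0.19, -0.32, -0.11] 0.004
1164
((705.2210693359375, -117.92671203613281), (76.3319320678711, 283.226806640625), 87.28905487060547) [[562.0, -149.39999389648438], [844.9000244140625, -162.6999969482422], [848.5, -86.5], [565.5999755859375, -73.0999984741211]] [0.0928 0.0977 0.0995]
```

View pics/w1.png

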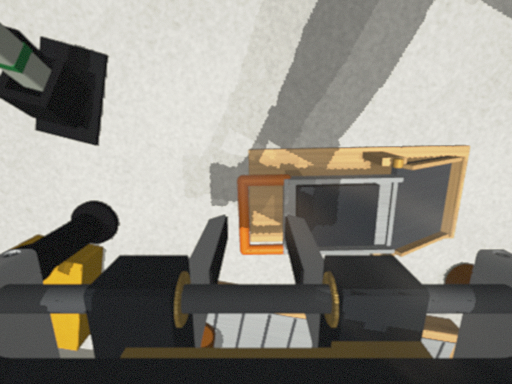

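The wrist view shows the bar at column ~243 (rows 178-252), parallel to the image, with the tray and bed to the right. Next I'll isolate the orange frame and fit it.

```bash
python3 - <<'E'
from h import *
c=cam('wrist');w=pts(c);K=c['camera_matrix']
hsv=cv2.cvtColor(c['img'],cv2.COLOR_RGB2HSV).astype(int);H,s,v=hsv[...,0],hsv[...,1],hsv[...,2]
o=((H<15)&(s>150)&(v>70)).astype(np.uint8); o[:,:230]=0;o[:,300:]=0;o[:170]=0;o[262:]=0
rows,cols=np.nonzero(o)
def ray(u,v,zz):
    d=c['c2w'][:3,:3]@np.array([(u-K[0,2])/K[0,0],-(v-K[1,2])/K[1,1],-1]);t=c['c2w'][:3,3];return t+d*(zz-t[2])/d[2]
print(rows.min(),rows.max())
# bar: per row the left-run edges
P=[]
for r in range(195,240,4):
    k=np.nonzero(o[r])[0];k=k[k<265]
    P.append(ray((k.min()+k.max())/2,r,.092)); 
P=np.array(P);f=np.polyfit(P[:,0],P[:,1],1);print('bar dir deg',np.degrees(np.arctan(f[0])));print(P[::4].round(4).tolist(), 'width',len(k))
q=w[o>0];q=q[(q[:,2]>.08)&(q[:,2]<.11)];r=cv2.minAreaRect((q[:,:2]*1000).astype(np.float32));print('frame',r,cv2.boxPoints(r).round(1).tolist())
e=ray((cols[rows==rows.min()+1]).mean(),rows.min(),.092),ray(cols[rows==rows.max()-1].mean(),rows.max(),.092);print(np.round(e,4))
# bed plane
d=np.zeros(z.shape,bool) if 0 else (v<90)&(s<80); m=np.zeros_like(d);m[180:235,405:440]=1;d&=m;q=w[d];q=q[q[:,2]<.09]
g=np.linalg.lstsq(np.c_[q[:,:2],np.ones(len(q))],q[:,2],rcond=None)[0];print('bed slope',np.degrees(np.arctan(np.hypot(*g[:2]))),'yaw',np.degrees(np.arctan2(g[0],-g[1])))
E
```

```text
174 253
bar dir deg 11.729727161625274
[[0.6002, -0.141, 0.092], [0.6209, -0.1373, 0.092], [0.6421, -0.1322, 0.092]] width 6
frame ((620.0130004882812, -111.99946594238281), (104.19989013671875, 61.81262969970703), 10.025052070617676) [[563.2999877929688, -90.5999984741211], [574.0999755859375, -151.5], [676.7000122070312, -133.39999389648438], [665.9000244140625, -72.5]]
[[ 0.5668 -0.1077  0.092 ]
 [ 0.6744 -0.1051  0.092 ]]
bed slope 30.130369982062483 yaw 11.440162938919487
```

```bash
python3 - <<'E'
from h import *
go((.624,-.1365,.13,1.761),(.624,-.1365,.092,1.761))
E
```

```text
t 2.4 p [ 0.5786 -0.1282  0.2571] yaw 1.7582 down [ 0. -0. -1.] w 0.0403 F [ 0.8 -0.5  0.2] q [-0.28  0.37  1.35  0.    1.42 -2.04]
   (0.624, -0.1365, 0.13, 1.761) -> [-1.65, 12.71, -4.3] -0.003
   (0.624, -0.1365, 0.092, 1.761) -> [-1.65, 16.51, -4.29] -0.003
```

>>> jog_arm(
  targets=[
    [4, [-1.6, 4, -4.3], 0],
    [4, [-1.6, 8, -4.3], 0],
    [4, [-1.6, 12, -4.3], 0],
    [4, [-1.6, 14.5, -4.3], 0],
    [4, [-1.6, 16.4, -4.3], 0],
    [4, [-1.6, 16.4, -4.3], 0],
    [0, [-1.6, 16.4, -4.3], 0],
    [0, [-1.6, 16.4, -4.3], 0],
    [0, [-1.6, 16.4, -4.3], 0],
    [0, [-1.6, 16.4, -4.3], 0],
  ],
  grip_force=12,
)

```text
time_s: 3.4
ee_pos: [0.6243, -0.1361, 0.0937]
eef_rot: [-1.572, -0.001, 1.757]
force: [-1.4, 1.5, 4.8]
grip_width: 0.0138
```

```bash
python3 - <<'E'
from h import *
go()
E
```

```text
t 3.4 p [ 0.6243 -0.1361  0.0937] yaw 1.7571 down [ 0.001  0.001 -1.   ] w 0.0138 F [-1.4  1.5  4.8] q [-0.27  0.62  1.37  0.    1.15 -2.03]
```

>>> jog_arm(
  targets=[
    [0, [0.05, -0.95, 0], 0],
    [0, [0.3, -2.8, 0], 0],
    [0, [1, -5.6, 0], 0],
    [0, [2.1, -8.2, 0], 0],
    [0, [3.5, -10.6, 0], 0],
    [0, [5.4, -12.8, 0], 0],
    [0, [7.5, -14.7, 0], 0],
    [0, [9.9, -16.3, 0], 0],
    [0, [12.1, -17.3, 0], 0],
    [0, [13.7, -17.8, 0], 0],
  ],
)

```text
time_s: 4.4
ee_pos: [0.599, -0.0025, 0.2748]
eef_rot: [-1.576, 0.003, 1.757]
force: [-3.9, -7.9, 15.7]
grip_width: 0.0136
```

```bash
python3 - <<'E'
from h import *
go()
c=cam('top');d=cam('scene');i=np.hstack([cv2.resize(c['img'][120:260,150:350],(500,350)),cv2.resize(d['img'][100:260,160:360],(437,350))]);cv2.imwrite('pics/f1.png',cv2.resize(i[:,:,::-1],(800,300)))
E
```

```text
t 4.4 p [ 0.599  -0.0025  0.2748] yaw 1.7566 down [ 0.006 -0.002 -1.   ] w 0.0136 F [-3.9 -7.9 15.7] q [-0.06  0.38  1.3  -0.    1.46 -1.82]
```

>>> jog_arm(
  targets=[
    [0, [1.0, -0.3, 0], 0],
    [0, [2.2, -0.6, 0], 0],
    [0, [3.4, -0.8, 0], 0],
    [0, [4.5, -0.8, 0], 0],
    [0, [5.6, -0.8, 0], 0],
    [0, [6.6, -0.75, 0], 0],
    [0, [7.5, -0.65, 0], 0],
    [0, [8.3, -0.55, 0], 0],
    [0, [9.0, -0.4, 0], 0],
    [0, [9.4, -0.3, 0], 0],
  ],
)

```text
time_s: 5.5
ee_pos: [0.5804, 0.0907, 0.2747]
eef_rot: [-1.57, -0.0, 1.758]
force: [-10.8, -0.6, 8.3]
grip_width: 0.0134
```

```bash
python3 - <<'E'
from h import *
go()
c=cam('top');d=cam('scene');i=np.hstack([cv2.resize(c['img'][120:260,150:350],(500,350)),cv2.resize(d['img'][100:260,160:360],(437,350))]);cv2.imwrite('pics/f2.png',cv2.resize(i[:,:,::-1],(800,300)))
E
```

```text
t 5.5 p [0.5804 0.0907 0.2747] yaw 1.7577 down [-0.001  0.    -1.   ] w 0.0134 F [-10.8  -0.6   8.3] q [ 0.09  0.35  1.33  0.    1.45 -1.67]
```

View pics/f2.png

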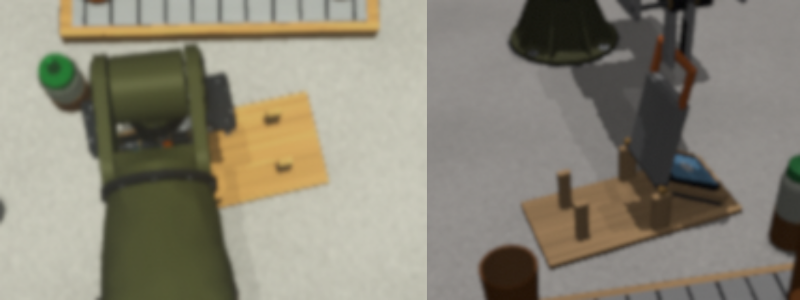

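>>> jog_arm(
  targets=[
    [0, [-1, -0.25, 0], 0],
    [0, [-3, -0.45, 0], 0],
    [0, [-5.1, -0.45, 0], 0],
    [0, [-7.7, -0.15, 0], 0],
    [0, [-9.9, 0.4, 0], 0],
    [0, [-12, 1.2, 0], 0],
    [0, [-14, 2.3, 0], 0],
    [0, [-15.9, 3.6, 0], 0],
    [0, [-17.6, 5.1, 0], 0],
    [0, [-19.1, 6.8, 0], 0],
  ],
)

```text
time_s: 6.6
ee_pos: [0.617, -0.0987, 0.2046]
eef_rot: [-1.572, 0.0, 1.757]
force: [5.7, 2.5, -2.2]
grip_width: 0.0134
```

```bash
python3 - <<'E'
from h import *
go((.6243,-.1361,.0925,1.757))
d=cam('scene');cv2.imwrite('pics/f3.png',cv2.resize(d['img'][100:260,160:360][:,:,::-1],(600,480)))
E
```

```text
t 6.6 p [ 0.617  -0.0987  0.2046] yaw 1.7569 down [ 0.001  0.    -1.   ] w 0.0134 F [ 5.7  2.5 -2.2] q [-0.22  0.48  1.32  0.    1.34 -1.97]
   (0.6243, -0.1361, 0.0925, 1.757) -> [-3.81, 11.21, -0.01] -0.0
```

View pics/f3.png

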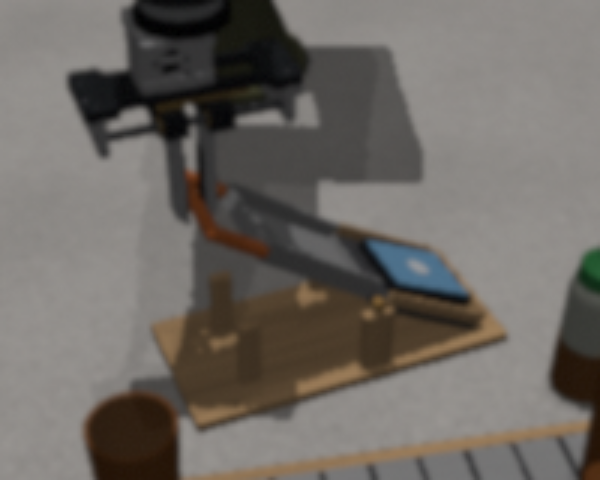

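>>> jog_arm(
  targets=[
    [0, [-1.3, 2.1, 0], 0],
    [0, [-2.1, 3.8, 0], 0],
    [0, [-2.8, 5.6, 0], 0],
    [0, [-3.2, 7.1, 0], 0],
    [0, [-3.5, 8.3, 0], 0],
    [0, [-3.7, 9.3, 0], 0],
    [0, [-3.75, 10.0, 0], 0],
    [0, [-3.8, 10.5, 0], 0],
    [0, [-3.8, 10.8, 0], 0],
    [0, [-3.8, 11, 0], 0],
  ],
)

```text
time_s: 7.65
ee_pos: [0.6237, -0.136, 0.0947]
eef_rot: [-1.571, 0.001, 1.757]
force: [4.1, -5.7, -1.2]
grip_width: 0.0133
```

>>> jog_arm(
  targets=[
    [0, [0, 0.1, 0], 0],
    [0, [0, 0.2, 0], 0],
    [0, [0, 0.3, 0], 0],
    [0, [0, 0.3, 0], 0],
  ],
)

```text
time_s: 8.05
ee_pos: [0.6237, -0.136, 0.0919]
eef_rot: [-1.571, 0.001, 1.757]
force: [4.1, -5.6, -2.2]
grip_width: 0.0132
```

```bash
python3 - <<'E'
from h import *
go()
E
```

```text
t 8.05 p [ 0.6237 -0.136   0.0919] yaw 1.7569 down [ 0.    -0.001 -1.   ] w 0.0132 F [ 4.1 -5.6 -2.2] q [-0.27  0.62  1.38 -0.    1.14 -2.03]
```

>>> jog_arm(
  targets=[
    [0, [0, 0.15, 0], 0],
    [0, [0, 0.3, 0], 0],
    [0, [0, 0.3, 0], 0],
  ],
)

```text
time_s: 8.35
ee_pos: [0.6241, -0.136, 0.0907]
eef_rot: [-1.572, 0.002, 1.757]
force: [-2.0, -2.8, 10.8]
grip_width: 0.0134
```

```bash
python3 - <<'E'
from h import *
go()
c=cam('scene');w=pts(c);hsv=cv2.cvtColor(c['img'],cv2.COLOR_RGB2HSV).astype(int);H,s,v=hsv[...,0],hsv[...,1],hsv[...,2];x,y,z=w[...,0],w[...,1],w[...,2]
R=(x>.52)&(x<.7)&(y>-.2)&(y<.2);o=R&(H<15)&(s>150)&(v>60)&(y<-.06)&(z>.05);print('orange z',np.percentile(w[o][:,2],[5,25,50,75,95]).round(4))
E
```

```text
t 8.35 p [ 0.6241 -0.136   0.0907] yaw 1.7569 down [ 0.002 -0.002 -1.   ] w 0.0134 F [-2.  -2.8 10.8] q [-0.27  0.62  1.38 -0.    1.14 -2.03]
orange z [0.0915 0.0959 0.0978 0.0993 0.1015]
```

>>> jog_arm(
  targets=[
    [4, [0, 0, 0], 0],
    [4, [0, 0, 0], 0],
    [4, [0, -3, 0], 0],
    [4, [0, -7, 0], 0],
    [4, [4, -12, 0.5], 0],
    [4, [9, -17, 2], 0],
    [4, [14, -20, 3], 0],
    [4, [19, -20, 3], 0],
    [4, [22, -20, 3], 0],
    [4, [22, -20, 3], 0],
  ],
)

```text
time_s: 9.4
ee_pos: [0.5524, 0.079, 0.2905]
eef_rot: [-1.572, -0.0, 1.76]
force: [0.7, -0.9, -0.4]
grip_width: 0.04
```

```bash
python3 - <<'E'
from h import *
go()
def ray(c,u,v):
    K=c['camera_matrix'];d=c['c2w'][:3,:3]@np.array([(u-K[0,2])/K[0,0],-(v-K[1,2])/K[1,1],-1]);return c['c2w'][:3,3],d/np.linalg.norm(d)
L=[]
for n in ('wrist','scene'):
    c=cam(n,n+'_st.png');w=pts(c);hsv=cv2.cvtColor(c['img'],cv2.COLOR_RGB2HSV).astype(int);H,s,v=hsv[...,0],hsv[...,1],hsv[...,2]
    x,y,z=w[...,0],w[...,1],w[...,2]
    b=((H>92)&(H<118)&(s>60)&(v>60)&(x>.45)&(x<.7)&(y>0)&(y<.25)&(z<.13)).astype(np.uint8)
    k,l,st,_=cv2.connectedComponentsWithStats(b)
    if k<2: print(n,'none');continue
    i=1+st[1:,4].argmax();m=(l==i).astype(np.uint8)
    ct=max(cv2.findContours(m,0,2)[0],key=cv2.contourArea);f=np.zeros_like(m);cv2.drawContours(f,[ct],-1,1,-1)
    hole=(f==1)&(m==0);yy,xx=np.nonzero(hole);print(n,st[i],'hole',hole.sum(),xx.mean() if len(xx) else 0,yy.mean() if len(yy) else 0)
    q=w[f==1];g=np.linalg.lstsq(np.c_[q[:,:2],np.ones(len(q))],q[:,2],rcond=None)[0];nn=np.r_[-g[:2],1];nn/=np.linalg.norm(nn)
    # in-plane rect
    e1=np.cross(nn,[0,0,1]);e1/=np.linalg.norm(e1);e2=np.cross(nn,e1);mu=q.mean(0);r=cv2.minAreaRect((np.c_[(q-mu)@e1,(q-mu)@e2]*1000).astype(np.float32))
    print('  mean',mu.round(4),'n',nn.round(3),'tilt',np.degrees(np.arccos(nn[2])).round(1),'rect',r,'ctr',(mu+e1*r[0][0]/1e3+e2*r[0][1]/1e3).round(4))
    if len(xx): L.append(ray(c,xx.mean(),yy.mean())); o,d=L[-1]; print('  dot', (o+d*(nn@(mu-o))/(nn@d)).round(4))
if len(L)==2:
    (o1,d1),(o2,d2)=L;t=np.linalg.lstsq(np.c_[d1,-d2],o2-o1,rcond=None)[0];a,b=o1+d1*t[0],o2+d2*t[1];print('tri',((a+b)/2).round(4),np.linalg.norm(a-b).round(4))
E
```

```text
t 9.4 p [0.5524 0.079  0.2905] yaw 1.7598 down [ 0.001  0.001 -1.   ] w 0.04 F [ 0.7 -0.9 -0.4] q [ 0.08  0.28  1.4   0.    1.47 -1.68]
wrist [ 254  162   57   57 2510] hole 194 284.3453608247423 189.04123711340208
 ** On entry to DLASCL parameter number  4 had an illegal value
 ** On entry to DLASCL parameter number  4 had an illegal valueTraceback (most recent call last):
  File "<stdin>", line 15, in <module>
    x, resids, rank, s = _umath_linalg.lstsq(a, b, rcond,
                         ~~~~~~~~~~~~~~~~~~~^^^^^^^^^^^^^
                                             signature=signature)
                                             ^^^^^^^^^^^^^^^^^^^^
    raise LinAlgError("SVD did not converge in Linear Least Squares")
numpy.linalg.LinAlgError: SVD did not converge in Linear Least Squares
```

```bash
cat > st.py <<'E'
from h import *
def ray(c,u,v):
    K=c['camera_matrix'];d=c['c2w'][:3,:3]@np.array([(u-K[0,2])/K[0,0],-(v-K[1,2])/K[1,1],-1]);return c['c2w'][:3,3],d/np.linalg.norm(d)
L=[]
for n in ('wrist','scene'):
    c=cam(n,n+'_st.png');w=pts(c);hsv=cv2.cvtColor(c['img'],cv2.COLOR_RGB2HSV).astype(int);H,s,v=hsv[...,0],hsv[...,1],hsv[...,2]
    x,y,z=w[...,0],w[...,1],w[...,2]
    b=((H>92)&(H<118)&(s>60)&(v>60)&(x>.45)&(x<.7)&(y>0)&(y<.25)&(z<.13)).astype(np.uint8)
    k,l,st,_=cv2.connectedComponentsWithStats(b)
    if k<2: print(n,'none');continue
    i=1+st[1:,4].argmax();m=(l==i).astype(np.uint8)
    ct=max(cv2.findContours(m,0,2)[0],key=cv2.contourArea);f=np.zeros_like(m);cv2.drawContours(f,[ct],-1,1,-1)
    white=(cv2.erode(f,np.ones((5,5)))==1)&(s<60)&(v>110);yy,xx=np.nonzero(white);print(n,st[i],'dot px',white.sum(),xx.mean() if len(xx) else 0,yy.mean() if len(yy) else 0)
    q=w[(f==1)&np.isfinite(z)];g=np.linalg.lstsq(np.c_[q[:,:2],np.ones(len(q))],q[:,2],rcond=None)[0];nn=np.r_[-g[:2],1];nn/=np.linalg.norm(nn)
    e1=np.cross(nn,[0,0,1]);e1/=np.linalg.norm(e1);e2=np.cross(nn,e1);mu=q.mean(0);r=cv2.minAreaRect((np.c_[(q-mu)@e1,(q-mu)@e2]*1000).astype(np.float32))
    print('  mean',mu.round(4),'n',nn.round(3),'tilt',np.degrees(np.arccos(nn[2])).round(1),'rect',r,'ctr',(mu+e1*r[0][0]/1e3+e2*r[0][1]/1e3).round(4))
    if len(xx): L.append(ray(c,xx.mean(),yy.mean())); o,d=L[-1]; print('  dot', (o+d*(nn@(mu-o))/(nn@d)).round(4))
if len(L)==2:
    (o1,d1),(o2,d2)=L;t=np.linalg.lstsq(np.c_[d1,-d2],o2-o1,rcond=None)[0];a,b=o1+d1*t[0],o2+d2*t[1];print('tri',((a+b)/2).round(4),np.linalg.norm(a-b).round(4))
E
python3 st.py; python3 -c "
from h import *
go((.47,-.40,.33,1.571))"
```

```text
wrist [ 254  162   56   57 2514] dot px 185 283.44864864864866 189.1891891891892
  mean [0.5723 0.1219 0.0622] n [-0.091  0.443  0.892] tilt 26.9 rect ((1.0296783447265625, 3.2584800720214844), (76.68283081054688, 97.12930297851562), 0.17919394373893738) ctr [0.5727 0.1249 0.0608]
  dot [0.5728 0.125  0.0608]
scene [284 180  31  18 234] dot px 0 0 0
  mean [0.5755 0.1242 0.064 ] n [-0.095  0.445  0.891] tilt 27.1 rect ((-0.5089225769042969, 1.4422225952148438), (89.59369659423828, 72.60997772216797), 89.01242065429688) ctr [0.5748 0.1253 0.0633]
t 9.55 p [0.5533 0.0763 0.2894] yaw 1.7591 down [-0. -0. -1.] w 0.04 F [-0.1 -0.1 -0.2] q [ 0.07  0.28  1.4  -0.    1.47 -1.69]
   (0.47, -0.4, 0.33, 1.571) -> [-45.23, -4.05, 17.1] 0.188
```

```bash
sed -i "s/q=w\[(f==1)&np.isfinite(z)\]/q=w[(cv2.erode(f,np.ones((9,9)))==1)\&np.isfinite(z)]/; s/('wrist','scene')/('wrist',)/" st.py; python3 st.py
```

```text
wrist [ 257  162   56   57 2513] dot px 187 286.1818181818182 189.3475935828877
  mean [0.5717 0.122  0.0622] n [-0.092  0.442  0.892] tilt 26.9 rect ((0.3388519287109375, 2.2779502868652344), (62.85347366333008, 81.70632934570312), 1.0100268125534058) ctr [0.5716 0.124  0.0611]
  dot [0.5727 0.125  0.0608]
```

>>> jog_arm(
  targets=[
    [9, [-45, -4, 17], 0.19],
    [9, [-45, -4, 17], 0.19],
    [9, [-45, -4, 17], 0.19],
    [9, [-45, -4, 17], 0.19],
    [9, [-45, -4, 17], 0.19],
    [9, [-45, -4, 17], 0.19],
    [9, [-45, -4, 17], 0.19],
    [9, [-45, -4, 17], 0.19],
    [9, [-45, -4, 17], 0.19],
    [9, [-45, -4, 17], 0.19],
  ],
)

```text
time_s: 10.6
ee_pos: [0.4674, -0.4025, 0.3287]
eef_rot: [-1.569, -0.001, 1.563]
force: [0.7, -0.2, -0.2]
grip_width: 0.0899
```

>>> jog_arm(
  targets=[
    [9, [0, 0, 0], 0],
    [9, [0, 0, 0], 0],
  ],
)

```text
time_s: 10.8
ee_pos: [0.4687, -0.3995, 0.3285]
eef_rot: [-1.57, -0.001, 1.564]
force: [-0.9, 0.2, -1.0]
grip_width: 0.0901
```

```bash
python3 - <<'E'
from h import *
go((.47,-.40,.33,1.571))
c=cam('wrist','w2.png');np.savez('w2.npz',w=pts(c),img=c['img'],c2w=c['c2w'],K=c['camera_matrix'])
E
```

```text
t 10.8 p [ 0.4687 -0.3995  0.3285] yaw 1.5644 down [-0.001  0.001 -1.   ] w 0.0901 F [-0.9  0.2 -1. ] q [-0.77  0.4   1.14  0.    1.59 -2.33]
   (0.47, -0.4, 0.33, 1.571) -> [-0.05, -0.15, -0.13] -0.007
```

View pics/w2.png

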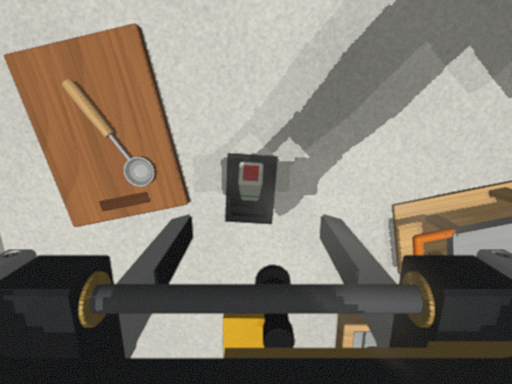

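The wrist view shows the wand's red top at (251,173) with the holster foot around it at (226-278, 154-222). Both are nearly aligned with the jaws, and nothing stands beside the flanks.

```bash
python3 - <<'E'
from h import *
D=np.load('w2.npz');w=D['w'];im=D['img'];hsv=cv2.cvtColor(im,cv2.COLOR_RGB2HSV).astype(int);H,s,v=hsv[...,0],hsv[...,1],hsv[...,2];x,y,z=w[...,0],w[...,1],w[...,2]
R=np.zeros(z.shape,bool);R[140:235,215:290]=1
red=R&((H<10)|(H>170))&(s>90);print('red',red.sum(),np.nanmean(w[red],0).round(4),cv2.minAreaRect(np.argwhere(red)[:,::-1].astype(np.float32)))
wd=R&(z>.13)&(v>50);q=w[wd];print(len(q),'wand z>.13 x,y range',q.min(0).round(3),q.max(0).round(3))
for lo,hi in((.15,.16),(.16,.17),(.17,.18),(.18,.195)):
    m=R&(z>lo)&(z<hi);print(lo,m.sum(),np.nanmean(w[m],0).round(4),w[m][:,1].min().round(4),w[m][:,1].max().round(4)) if m.sum() else 0
f=R&(z>.004)&(z<.02);q=w[f];r=cv2.minAreaRect((q[:,:2]*1000).astype(np.float32));print('foot',f.sum(),r,np.percentile(q[:,2],[10,50,90]))
print(cv2.boxPoints(r).round(0).tolist())
d=R&(v<60)&(z<.09);r=cv2.minAreaRect(np.argwhere(d)[:,::-1].astype(np.float32));print('dark px',r,cv2.boxPoints(r).round(0).tolist())
E
```

```text
red 221 [ 0.4553 -0.4056  0.1825] ((250.5245819091797, 172.72950744628906), (14.757325172424316, 14.757325172424316), 5.194429397583008)
726 wand z>.13 x,y range [ 0.444 -0.422  0.131] [ 0.494 -0.392  0.188]
0.15 30 [ 0.4827 -0.4098  0.1551] -0.4214 -0.3959
0.16 37 [ 0.4782 -0.4073  0.1649] -0.4214 -0.3947
0.17 215 [ 0.4528 -0.4062  0.1769] -0.4205 -0.3924
0.18 389 [ 0.4605 -0.4067  0.1834] -0.4206 -0.3938
foot 1472 ((521.5289306640625, -411.8696594238281), (90.02104949951172, 129.97763061523438), 85.96526336669922) [0.00664128 0.0078061  0.0089761 ]
[[454.0, -452.0], [583.0, -461.0], [590.0, -372.0], [460.0, -362.0]]
dark px ((250.33360290527344, 188.16192626953125), (48.03593063354492, 66.52005767822266), 3.2704880237579346) [[224.0, 220.0], [228.0, 154.0], [276.0, 156.0], [272.0, 223.0]]
```

```bash
python3 - <<'E'
from h import *
go((.4713,-.4075,.22,1.501),(.4713,-.4075,.1495,1.501))
E
```

```text
t 10.85 p [ 0.4692 -0.3985  0.3289] yaw 1.5658 down [-0.001  0.001 -1.   ] w 0.0901 F [-0.1  0.   0.4] q [-0.76  0.4   1.14  0.    1.59 -2.33]
   (0.4713, -0.4075, 0.22, 1.501) -> [-0.91, 10.89, -0.22] 0.065
   (0.4713, -0.4075, 0.1495, 1.501) -> [-0.91, 17.94, -0.23] 0.065
```

>>> jog_arm(
  targets=[
    [9, [-0.9, 5, -0.2], 0.065],
    [9, [-0.9, 10, -0.2], 0.065],
    [9, [-0.9, 14, -0.2], 0.065],
    [9, [-0.9, 17, -0.2], 0.065],
    [9, [-0.9, 17.9, -0.2], 0.065],
    [2, [-0.9, 17.9, -0.2], 0.065],
    [2, [-0.9, 17.9, -0.2], 0.065],
    [2, [-0.9, 17.9, -0.2], 0.065],
    [2, [-0.9, 17.9, -0.2], 0.065],
    [2, [-0.9, 17.9, -0.2], 0.065],
  ],
  grip_force=10,
)

```text
time_s: 11.85
ee_pos: [0.4719, -0.4072, 0.1514]
eef_rot: [-1.572, 0.001, 1.502]
force: [-0.4, -0.1, -0.2]
grip_width: 0.0533
```

```bash
python3 - <<'E'
from h import *
go()
E
```

```text
t 11.85 p [ 0.4719 -0.4072  0.1514] yaw 1.502 down [ 0.001 -0.001 -1.   ] w 0.0533 F [-0.4 -0.1 -0.2] q [-0.77  0.52  1.38  0.    1.24 -2.27]
```

>>> jog_arm(
  targets=[
    [2, [0, 0, 0], 0],
    [2, [0, 0, 0], 0],
    [2, [0, 0, 0], 0],
    [2, [0, 0, 0], 0],
    [2, [0, 0, 0], 0],
    [2, [0, 0, 0.1], 0],
    [2, [0, 0, 0.2], 0],
    [2, [0, 0, 0.25], 0],
    [2, [0, 0, 0.25], 0],
  ],
  grip_force=10,
)

```text
time_s: 12.75
ee_pos: [0.4695, -0.4069, 0.1507]
eef_rot: [-1.572, 0.0, 1.502]
force: [4.1, 0.4, -2.2]
grip_width: 0.0277
```

>>> jog_arm(
  targets=[
    [2, [0, 0, 0], 0],
    [2, [0, 0, 0], 0],
  ],
  grip_force=45,
)

```text
time_s: 12.95
ee_pos: [0.4695, -0.4069, 0.1507]
eef_rot: [-1.571, 0.0, 1.502]
force: [5.1, -0.2, -2.1]
grip_width: 0.028
```

```bash
python3 - <<'E'
from h import *
go()
E
```

```text
t 12.95 p [ 0.4695 -0.4069  0.1507] yaw 1.5021 down [ 0.001 -0.    -1.   ] w 0.028 F [ 5.1 -0.2 -2.1] q [-0.77  0.52  1.39  0.    1.23 -2.28]
```

>>> jog_arm(
  targets=[
    [2, [0, -0.9, 0.42], 0],
    [2, [0, -2.7, 1.26], 0],
    [2, [0, -4.5, 2.1], 0],
    [2, [0, -6.3, 2.95], 0],
    [2, [0, -8.2, 3.8], 0],
    [2, [0, -10, 4.65], 0],
    [2, [0, -11.8, 5.5], 0],
    [2, [0, -13.6, 6.3], 0],
    [2, [0, -15, 7], 0],
    [2, [0, -15, 7], 0],
  ],
  grip_force=45,
)

```text
time_s: 13.95
ee_pos: [0.3989, -0.4024, 0.3025]
eef_rot: [-1.572, 0.002, 1.501]
force: [-0.1, 0.4, -2.0]
grip_width: 0.0278
```

```bash
cat > wl.py <<'E'
from h import *
import sys
go()
o=ctrl.get_obs();R=rot(o['eef_rot']);p=np.array(o['ee_pos'])
for n in ('scene','top'):
    c=cam(n,'wand_%s.png'%n);w=pts(c);hsv=cv2.cvtColor(c['img'],cv2.COLOR_RGB2HSV).astype(int);H,s,v=hsv[...,0],hsv[...,1],hsv[...,2]
    q=(w-p)@R   # tool frame
    m=(abs(q[...,0])<.03)&(abs(q[...,2])<.12)&(q[...,1]>-.06)&(q[...,1]<.17)
    g=m&(H>55)&(H<90)&(s>90);print(n,m.sum(),'green tool',g.sum(),np.mean(q[g],0).round(4) if g.sum() else '')
    t=q[m&(q[...,1]>.025)]
    if len(t)>30:
        # bins along tool y: centre tool z
        for lo in np.arange(.02,.14,.015):
            k=t[(t[:,1]>lo)&(t[:,1]<lo+.015)]
            if len(k)>3: print('  y',lo.round(3),len(k),'z med',np.median(k[:,2]).round(4),'range',k[:,2].min().round(4),k[:,2].max().round(4),'x',k[:,0].min().round(4),k[:,0].max().round(4))
        print('  max y',t[:,1].max().round(4),np.linalg.svd(t-t.mean(0),full_matrices=False)[2][0].round(3))
E
python3 wl.py
```

```text
t 13.95 p [ 0.3989 -0.4024  0.3025] yaw 1.5013 down [ 0.001 -0.002 -1.   ] w 0.0278 F [-0.1  0.4 -2. ] q [-0.85  0.29  1.35 -0.    1.5  -2.36]
scene 1062 green tool 30 [ 0.0043  0.0387 -0.034 ]
  y 0.02 56 z med -0.0299 range -0.0366 -0.0065 x -0.0124 0.0158
  y 0.035 84 z med -0.0351 range -0.0422 -0.0058 x -0.0133 0.0163
  y 0.05 81 z med -0.0427 range -0.0498 -0.0176 x -0.0131 0.0159
  y 0.065 73 z med -0.0498 range -0.0566 -0.0202 x -0.0132 0.0156
  y 0.08 64 z med -0.0548 range -0.0634 -0.0318 x -0.0096 0.0154
  y 0.095 62 z med -0.0633 range -0.0697 -0.0469 x -0.0107 0.014
  y 0.11 29 z med -0.0675 range -0.074 -0.0561 x -0.0108 0.014
  max y 0.1221 [ 0.008 -0.899  0.438]
top 51 green tool 0 
  y 0.02 5 z med -0.0318 range -0.0319 -0.0284 x 0.0021 0.0113
  y 0.065 8 z med -0.0528 range -0.0534 -0.0496 x -0.0111 0.0008
  y 0.08 4 z med -0.057 range -0.0601 -0.0565 x -0.0065 0.0006
  y 0.095 11 z med -0.0646 range -0.0681 -0.0612 x -0.0062 0.0083
  y 0.11 8 z med -0.0717 range -0.0721 -0.0683 x -0.003 0.0098
  max y 0.1201 [-0.001  0.909 -0.417]
```

```bash
python3 - <<'E'
from h import *
go((.5555,.2136,.33,.2),(.50,-.1,.36,.85))
E
```

```text
t 14.05 p [ 0.3993 -0.402   0.3001] yaw 1.5018 down [-0.001  0.    -1.   ] w 0.0275 F [ 0.4  0.6 -1.4] q [-0.85  0.29  1.36 -0.    1.49 -2.36]
   (0.5555, 0.2136, 0.33, 0.2) -> [62.5, -2.97, -11.34] 1.302
   (0.5, -0.1, 0.36, 0.85) -> [30.83, -5.99, -7.96] 0.652
```

>>> jog_arm(
  targets=[
    [2, [1.5, -1, -0.3], 0.03],
    [2, [4.5, -2, -1], 0.1],
    [2, [9, -3.5, -2], 0.2],
    [2, [13.5, -5, -3], 0.3],
    [2, [18, -6, -4], 0.4],
    [2, [22.5, -6, -5], 0.5],
    [2, [27, -6, -6], 0.6],
    [2, [31.5, -6, -7], 0.7],
    [2, [36, -6, -8], 0.8],
    [2, [40.5, -6, -9], 0.9],
  ],
)

```text
time_s: 15.05
ee_pos: [0.5173, -0.0021, 0.3595]
eef_rot: [-1.57, 0.001, 0.598]
force: [0.9, -0.9, -1.6]
grip_width: 0.0278
```

```bash
python3 - <<'E'
from h import *
go((.5555,.2136,.33,.2),(.5555,.2136,.255,.2))
E
```

```text
t 15.05 p [ 0.5173 -0.0021  0.3595] yaw 0.5981 down [-0.002  0.    -1.   ] w 0.0278 F [ 0.9 -0.9 -1.6] q [-0.07  0.16  1.38 -0.    1.6  -0.67]
   (0.5555, 0.2136, 0.33, 0.2) -> [15.31, 2.94, 15.67] 0.398
   (0.5555, 0.2136, 0.255, 0.2) -> [15.32, 10.44, 15.66] 0.398
```

>>> jog_arm(
  targets=[
    [2, [3, 0.3, 3], 0.1],
    [2, [6, 1, 6], 0.18],
    [2, [9, 1.6, 9], 0.25],
    [2, [12, 2.2, 12], 0.32],
    [2, [14, 2.9, 14.3], 0.38],
    [2, [15.2, 3.5, 15.5], 0.4],
    [2, [15.2, 5.5, 15.5], 0.4],
    [2, [15.2, 7.5, 15.5], 0.4],
    [2, [15.2, 9.2, 15.5], 0.4],
    [2, [15.2, 10.2, 15.5], 0.4],
  ],
)

```text
time_s: 16.05
ee_pos: [0.554, 0.2097, 0.2559]
eef_rot: [-1.571, 0.004, 0.202]
force: [-0.3, -0.1, -1.2]
grip_width: 0.0277
```

>>> jog_arm(
  targets=[
    [2, [0, 0, 0], 0],
    [2, [0, 0, 0], 0],
    [2, [0, 0, 0], 0],
  ],
)

```text
time_s: 16.35
ee_pos: [0.5548, 0.2097, 0.2595]
eef_rot: [-1.571, -0.001, 0.202]
force: [0.6, 0.4, -1.3]
grip_width: 0.0279
```

```bash
python3 - <<'E'
from h import *
go((.5555,.2136,.255,.2))
p=np.array(ctrl.get_obs()['ee_pos'])
c=cam('wrist','w3.png');w=pts(c);hsv=cv2.cvtColor(c['img'],cv2.COLOR_RGB2HSV).astype(int);H,s,v=hsv[...,0],hsv[...,1],hsv[...,2]
d=cam('scene','s3.png')
cv2.imwrite('pics/m.png',np.hstack([cv2.resize(c['img'],(400,300)),cv2.resize(d['img'][90:240,240:440],(400,300))])[:,:,::-1])
E
python3 wl.py | head -10
```

```text
t 16.35 p [0.5548 0.2097 0.2595] yaw 0.202 down [ 0.001  0.    -1.   ] w 0.0279 F [ 0.6  0.4 -1.3] q [0.3  0.37 1.34 0.   1.42 0.1 ]
   (0.5555, 0.2136, 0.255, 0.2) -> [0.15, 0.45, 0.37] 0.002
t 16.45 p [0.5547 0.2097 0.2594] yaw 0.2019 down [ 0.001  0.    -1.   ] w 0.0277 F [ 0.3 -1.2 -1.4] q [0.3  0.37 1.34 0.   1.42 0.1 ]
scene 916 green tool 30 [ 0.0103  0.0396 -0.0279]
  y 0.02 55 z med -0.0271 range -0.0337 -0.0001 x -0.0103 0.0173
  y 0.035 82 z med -0.0324 range -0.0411 -0.0012 x -0.011 0.017
  y 0.05 74 z med -0.0399 range -0.0475 -0.01 x -0.0126 0.0174
  y 0.065 72 z med -0.047 range -0.0562 -0.016 x -0.0105 0.0184
  y 0.08 56 z med -0.0514 range -0.0616 -0.0275 x -0.0064 0.0156
  y 0.095 49 z med -0.0603 range -0.0697 -0.0381 x -0.0065 0.0175
  y 0.11 27 z med -0.0601 range -0.0693 -0.0446 x -0.0046 0.0152
  max y 0.1214 [ 0.015 -0.888  0.46 ]
```

View pics/m.png

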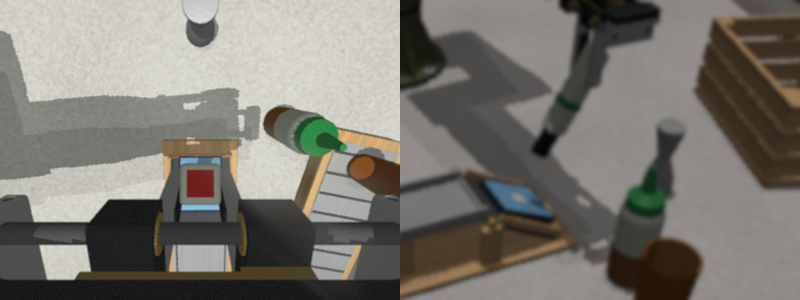

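The left half shows the wand's red top at (201,187), centred over the blue stone. In the right half the nose at (543,145) points at the stone's dot near (515,197). I'll check the wand axis numerically.

```bash
python3 - <<'E'
from h import *
o=ctrl.get_obs();R=rot(o['eef_rot']);p=np.array(o['ee_pos'])
c=cam('wrist');w=pts(c);hsv=cv2.cvtColor(c['img'],cv2.COLOR_RGB2HSV).astype(int);H,s,v=hsv[...,0],hsv[...,1],hsv[...,2]
q=(w-p)@R
red=((H<10)|(H>170))&(s>90)&(abs(q[...,0])<.03)&(q[...,1]<0)&(q[...,1]>-.07);t=q[red];T=np.median(t,0)
g=np.linalg.lstsq(np.c_[t[:,0],t[:,2],np.ones(len(t))],t[:,1],rcond=None)[0];n=np.array([-g[0],1,-g[1]]);n/=-np.linalg.norm(n)
print('top tool',T.round(4),red.sum(),'top-face normal',n.round(3),'lean',np.degrees(np.arctan2(n[2],-n[1])).round(1))
N=T-.17*np.array([0,-.9063,.4226]);print('nose tool (25deg)',N.round(4))
N=T-.17*n; a=R@np.array([0,-.9063,.4226])
for N in (T-.17*np.array([0,-.9063,.4226]),T-.17*n):
    Nw=p+R@N;dot=np.array([.5735,.125,.061]);dd=Nw-dot;print('nose',Nw.round(4),'dist',np.linalg.norm(dd).round(4),'axis off at dot',(dd-a*(dd@a)).round(4))
E
```

```text
top tool [ 0.0003 -0.0315  0.0164] 1209 top-face normal [ 0.009 -0.897  0.443] lean 26.3
nose tool (25deg) [ 0.0003  0.1225 -0.0555]
nose [0.5661 0.1553 0.1366] dist 0.0818 axis off at dot [-0.0004 -0.0035  0.0015]
nose [0.5654 0.1517 0.1383] dist 0.0821 axis off at dot [-0.0012 -0.0071  0.0032]
```

>>> jog_arm(
  targets=[
    [2, [0.1, 0.3, 0.45], 0],
    [2, [0.1, 0.3, 0.45], 0],
    [2, [0.1, 0.3, 0.45], 0],
    [2, [0.1, 0.3, 0.45], 0],
    [2, [0.1, 0.3, 0.45], 0],
    [2, [0.1, 0.3, 0.45], 0],
    [2, [0.1, 0.3, 0.45], 0],
    [2, [0.1, 0.3, 0.45], 0],
    [2, [0.1, 0.3, 0.45], 0],
    [2, [0.1, 0.3, 0.45], 0],
  ],
)

```text
time_s: 17.6
ee_pos: [0.5546, 0.2142, 0.2557]
eef_rot: [-1.571, 0.0, 0.202]
force: [0.4, -0.1, -0.9]
grip_width: 0.0277
```

>>> jog_arm(
  targets=[
    [2, [0, 0, 0], 0],
    [2, [0, 0, 0], 0],
    [2, [0, 0, 0], 0],
    [2, [0, 0, 0], 0],
    [2, [0, 0, 0], 0],
    [2, [0, 0, 0], 0],
    [2, [0, 0, 0], 0],
    [2, [0, 0, 0], 0],
    [2, [0, 0, 0], 0],
    [2, [0, 0, 0], 0],
  ],
)

```text
time_s: 18.6
ee_pos: [0.5546, 0.2142, 0.2557]
eef_rot: [-1.571, 0.0, 0.202]
force: [-0.6, 0.2, -1.0]
grip_width: 0.028
```

>>> jog_arm(
  targets=[
    [2, [0, 0, 0], 0],
    [2, [0, 0, 0], 0],
    [2, [0, 0, 0], 0],
    [2, [0, 0, 0], 0],
    [2, [0, 0, 0], 0],
    [2, [0, 0, 0], 0],
    [2, [0, 0, 0], 0],
    [2, [0, 0, 0], 0],
    [2, [0, 0, 0], 0],
    [2, [0, 0, 0], 0],
  ],
)

```text
time_s: 19.6
ee_pos: [0.5546, 0.2142, 0.2557]
eef_rot: [-1.571, -0.0, 0.202]
force: [0.5, 0.9, -1.5]
grip_width: 0.0277
```

```bash
python3 - <<'E'
from h import *
go()
o=ctrl.get_obs();R=rot(o['eef_rot']);p=np.array(o['ee_pos']);print('qd',np.abs(o['joint_vel']).max())
dot=np.array([.5735,.125,.061]);n=np.array([-.092,.442,.892])
for L in (25,26.3):
    L=np.radians(L);a=R@np.array([0,-np.cos(L),np.sin(L)]);T=p+R@np.array([.0003,-.0315,.0164]);N=T-.17*a;dd=N-dot
    t=(n@(dot-N))/(n@-a);hit=N-a*t;print('dist',t.round(4),'miss',np.linalg.norm(hit-dot).round(4),(hit-dot).round(4),'angle',np.degrees(np.arccos(a@n)).round(1))
E
```

```text
t 19.6 p [0.5546 0.2142 0.2557] yaw 0.202 down [ 0. -0. -1.] w 0.0277 F [ 0.5  0.9 -1.5] q [ 0.31  0.38  1.34 -0.    1.42  0.1 ]
qd 0.0016043563519777969
dist 0.0805 miss 0.0019 [-0.0006  0.0016 -0.0009] angle 2.3
dist 0.0804 miss 0.0038 [ 0.0004 -0.0034  0.0017] angle 1.4
```

```bash
python3 - <<'E'
from h import *
go((.5546,.2142,.33,.202),(.53,.05,.36,.55),(.5173,-.0021,.36,.6),(.46,-.20,.36,1.05))
E
```

```text
t 19.6 p [0.5546 0.2142 0.2557] yaw 0.202 down [ 0. -0. -1.] w 0.0277 F [ 0.5  0.9 -1.5] q [ 0.31  0.38  1.34 -0.    1.42  0.1 ]
   (0.5546, 0.2142, 0.33, 0.202) -> [-0.0, -7.43, 0.0] 0.0
   (0.53, 0.05, 0.36, 0.55) -> [-5.71, -10.43, -15.59] -0.348
   (0.5173, -0.0021, 0.36, 0.6) -> [-7.99, -10.43, -20.44] -0.398
   (0.46, -0.2, 0.36, 1.05) -> [-17.58, -10.43, -38.68] -0.848
```

>>> jog_arm(
  targets=[
    [2, [0, -2, 0], 0],
    [2, [0, -5, 0], 0],
    [2, [-0.3, -8, -1], -0.03],
    [2, [-1.7, -10, -4.5], -0.1],
    [2, [-3.3, -10.4, -9], -0.2],
    [2, [-5, -10.4, -13.5], -0.3],
    [2, [-7, -10.4, -18], -0.4],
    [2, [-9, -10.4, -22.5], -0.5],
    [2, [-11, -10.4, -27], -0.6],
    [2, [-13.5, -10.4, -31.5], -0.7],
  ],
)

```text
time_s: 20.6
ee_pos: [0.4852, -0.1218, 0.3597]
eef_rot: [-1.571, -0.0, 0.906]
force: [1.3, -0.1, -1.3]
grip_width: 0.0278
```

```bash
python3 - <<'E'
from h import *
go((.3993,-.402,.31,1.502))
E
```

```text
t 20.6 p [ 0.4852 -0.1218  0.3597] yaw 0.9063 down [ 0. -0. -1.] w 0.0278 F [ 1.3 -0.1 -1.3] q [-0.32  0.12  1.43 -0.    1.59 -1.23]
   (0.3993, -0.402, 0.31, 1.502) -> [-27.36, 4.98, -10.51] -0.596
```

>>> jog_arm(
  targets=[
    [2, [-4.5, 0, -1.7], -0.1],
    [2, [-9, 0.5, -3.5], -0.2],
    [2, [-13.5, 1, -5.2], -0.3],
    [2, [-18, 2, -7], -0.4],
    [2, [-22.5, 3, -8.7], -0.5],
    [2, [-26, 4, -10], -0.57],
    [2, [-27.4, 5, -10.5], -0.6],
    [2, [-27.4, 5, -10.5], -0.6],
    [2, [-27.4, 5, -10.5], -0.6],
    [2, [-27.4, 5, -10.5], -0.6],
  ],
)

```text
time_s: 21.6
ee_pos: [0.3991, -0.3993, 0.3105]
eef_rot: [-1.572, 0.001, 1.502]
force: [0.9, 0.5, 0.6]
grip_width: 0.028
```

```bash
python3 - <<'E'
from h import *
u=np.array([-.4216,.0295,.9063]);h=np.array([.4712,-.4071,.1515])
go(*[tuple((h+k*u).round(4))+(1.502,) for k in (.15,.11,.05,0)])
E
python3 wl.py | head -10
```

```text
t 21.6 p [ 0.3991 -0.3993  0.3105] yaw 1.5024 down [ 0.001 -0.001 -1.   ] w 0.028 F [0.9 0.5 0.6] q [-0.85  0.28  1.34  0.    1.51 -2.35]
   (np.float64(0.408), np.float64(-0.4027), np.float64(0.2874), 1.502) -> [-0.27, 2.31, -0.91] 0.0
   (np.float64(0.4248), np.float64(-0.4039), np.float64(0.2512), 1.502) -> [-0.27, 5.94, -2.59] 0.0
   (np.float64(0.4501), np.float64(-0.4056), np.float64(0.1968), 1.502) -> [-0.27, 11.38, -5.13] 0.0
   (np.float64(0.4712), np.float64(-0.4071), np.float64(0.1515), 1.502) -> [-0.27, 15.91, -7.24] 0.0
t 21.6 p [ 0.3991 -0.3993  0.3105] yaw 1.5024 down [ 0.001 -0.001 -1.   ] w 0.028 F [0.9 0.5 0.6] q [-0.85  0.28  1.34  0.    1.51 -2.35]
scene 1068 green tool 32 [ 0.0047  0.0385 -0.0331]
  y 0.02 54 z med -0.0293 range -0.0355 -0.0061 x -0.0129 0.0154
  y 0.035 86 z med -0.0355 range -0.0425 -0.0058 x -0.0124 0.016
  y 0.05 83 z med -0.043 range -0.0522 -0.0114 x -0.0121 0.0159
  y 0.065 75 z med -0.0505 range -0.0563 -0.0277 x -0.0117 0.0162
  y 0.08 61 z med -0.0551 range -0.0657 -0.0341 x -0.0106 0.0155
  y 0.095 64 z med -0.0622 range -0.0715 -0.0438 x -0.01 0.0145
  y 0.11 25 z med -0.0666 range -0.072 -0.0523 x -0.0084 0.0147
  max y 0.1193 [-0.01   0.898 -0.44 ]
```

>>> jog_arm(
  targets=[
    [2, [-0.27, 1.2, -0.7], 0],
    [2, [-0.27, 2.3, -1.1], 0],
    [2, [-0.27, 4.1, -1.95], 0],
    [2, [-0.27, 5.9, -2.8], 0],
    [2, [-0.27, 7.7, -3.6], 0],
    [2, [-0.27, 9.5, -4.45], 0],
    [2, [-0.27, 11.3, -5.3], 0],
    [2, [-0.27, 13, -6.1], 0],
    [2, [-0.27, 14.5, -6.8], 0],
    [2, [-0.27, 15.2, -7.1], 0],
  ],
)

```text
time_s: 22.7
ee_pos: [0.4694, -0.4072, 0.1555]
eef_rot: [-1.569, -0.002, 1.502]
force: [-0.3, -0.0, -1.2]
grip_width: 0.0277
```

```bash
python3 - <<'E'
from h import *
go((.4712,-.4071,.1505,1.502))
E
```

```text
t 22.7 p [ 0.4694 -0.4072  0.1555] yaw 1.5024 down [-0.002  0.002 -1.   ] w 0.0277 F [-0.3 -0.  -1.2] q [-0.77  0.52  1.38  0.    1.25 -2.28]
   (0.4712, -0.4071, 0.1505, 1.502) -> [0.03, 0.5, -0.18] 0.0
```

>>> jog_arm(
  targets=[
    [2, [0, 0.2, -0.1], 0],
    [2, [0, 0.4, -0.15], 0],
    [2, [0, 0.55, -0.2], 0],
    [2, [0, 0.55, -0.2], 0],
  ],
)

```text
time_s: 23.1
ee_pos: [0.4711, -0.408, 0.1526]
eef_rot: [-1.571, 0.0, 1.502]
force: [-0.4, 0.2, -1.4]
grip_width: 0.0275
```

```bash
python3 - <<'E'
from h import *
go()
E
```

```text
t 23.1 p [ 0.4711 -0.408   0.1526] yaw 1.5018 down [ 0. -0. -1.] w 0.0275 F [-0.4  0.2 -1.4] q [-0.77  0.52  1.38 -0.    1.24 -2.27]
```

>>> jog_arm(
  targets=[
    [2, [0, 0.1, -0.05], 0],
    [2, [0, 0.18, -0.08], 0],
    [2, [0, 0.18, -0.08], 0],
  ],
)

```text
time_s: 23.4
ee_pos: [0.4719, -0.4081, 0.1514]
eef_rot: [-1.571, 0.001, 1.502]
force: [-2.9, 2.2, 5.9]
grip_width: 0.0277
```

```bash
python3 - <<'E'
from h import *
go()
E
```

```text
t 23.4 p [ 0.4719 -0.4081  0.1514] yaw 1.502 down [ 0.    -0.001 -1.   ] w 0.0277 F [-2.9  2.2  5.9] q [-0.77  0.53  1.38 -0.    1.24 -2.27]
```

>>> jog_arm(
  targets=[
    [7, [0, 0, 0], 0],
    [7, [0, 0, 0], 0],
    [7, [0, 0, 0], 0],
    [7, [0, 0, 0], 0],
    [7, [0, -1, 0], 0],
    [7, [0, -3, 0], 0],
    [7, [0, -6, 0], 0],
    [7, [0, -10, 0], 0],
    [7, [0, -14, 0], 0],
    [7, [0, -17, 0], 0],
  ],
)

```text
time_s: 24.4
ee_pos: [0.4719, -0.4078, 0.3241]
eef_rot: [-1.573, 0.002, 1.502]
force: [0.8, -0.6, 0.1]
grip_width: 0.0702
```

>>> jog_arm(
  targets=[
    [7, [0, -1, 2], 0],
    [7, [0, -1, 2], 0],
    [7, [0, -1, 2], 0],
    [7, [0, -1, 2], 0],
    [7, [0, -1, 2], 0],
  ],
)

```text
time_s: 24.9
ee_pos: [0.4523, -0.4064, 0.3295]
eef_rot: [-1.57, -0.001, 1.502]
force: [-0.2, 0.2, -0.3]
grip_width: 0.0703
```

```bash
python3 - <<'E'
from h import *
go()
c=cam('wrist','w4.png');w=pts(c);hsv=cv2.cvtColor(c['img'],cv2.COLOR_RGB2HSV).astype(int);H,s,v=hsv[...,0],hsv[...,1],hsv[...,2];x,y,z=w[...,0],w[...,1],w[...,2]
red=((H<10)|(H>170))&(s>90)&(z>.14)&(x<.52)&(abs(y+.4)<.06);print('red',red.sum(),w[red].mean(0).round(4))
d=cam('scene');t=cam('top');w=pts(d);x,y,z=w[...,0],w[...,1],w[...,2];hsv=cv2.cvtColor(d['img'],cv2.COLOR_RGB2HSV).astype(int);H,s,v=hsv[...,0],hsv[...,1],hsv[...,2]
o=(H<15)&(s>150)&(v>60)&(x>.52)&(x<.7)&(y<-.06)&(y>-.2)&(z>.05);print('orange z',np.percentile(w[o][:,2],[5,50,95]).round(4))
wd=(x>.4)&(x<.6)&(y>-.47)&(y<-.33)&(v>85)&(z>.1); q=w[wd]; print('wand',len(q),q.mean(0).round(3),np.linalg.svd(q-q.mean(0),full_matrices=False)[2][0].round(3))
cv2.imwrite('pics/end.png',np.hstack([cv2.resize(t['img'],(400,300)),cv2.resize(d['img'][120:300,60:420],(400,300))])[:,:,::-1])
E
```

```text
t 24.9 p [ 0.4523 -0.4064  0.3295] yaw 1.5023 down [-0.001  0.001 -1.   ] w 0.0703 F [-0.2  0.2 -0.3] q [-0.79  0.38  1.17  0.    1.59 -2.29]
red 233 [ 0.4494 -0.4064  0.2083]
orange z [0.0928 0.098  0.101 ]
wand 95 [ 0.472 -0.417  0.253] [-0.01  -0.069  0.998]
```

View pics/end.png

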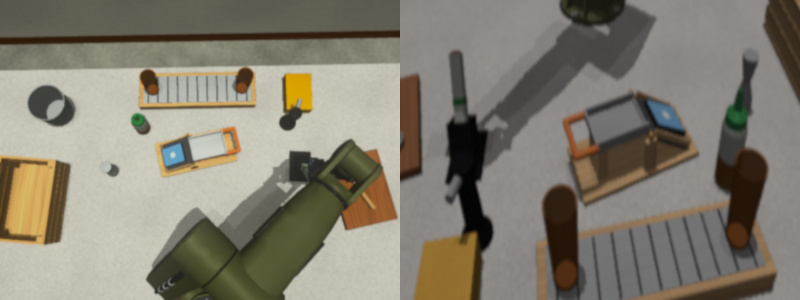

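The turner and stone look right: blue face up, tray down. The wrist reads the wand's top at z 0.208 against 0.182 before, so I'll check this against the first scene picture.

```bash
python3 - <<'E'
from h import *
go()
d=cam('scene','s_end.png')
a=cv2.imread('pics/s.png');b=d['img'][:,:,::-1]
cv2.imwrite('pics/cmp.png',cv2.resize(np.hstack([a[130:280,70:170],b[130:280,70:170],cv2.resize(cv2.imread('pics/w4.png')[130:230,200:300],(150,150))]),None,fx=2.2,fy=2.2))
E
```

```text
t 25.05 p [ 0.4522 -0.4065  0.3299] yaw 1.5022 down [-0.001  0.001 -1.   ] w 0.0702 F [ 0.3 -1.3  0.6] q [-0.79  0.38  1.17 -0.    1.59 -2.29]
```

View pics/cmp.png

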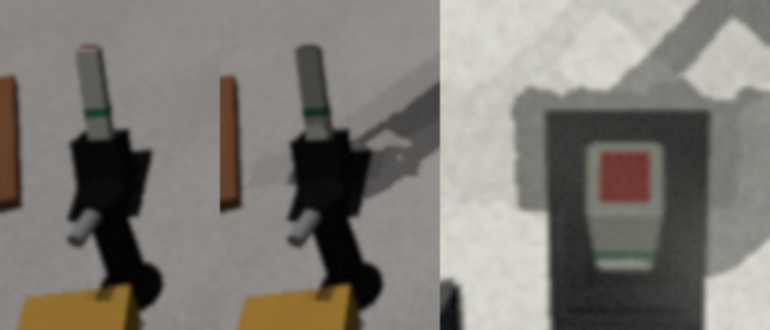

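The scene view before and after is identical: wand top at (88,47) and (308,47) in the crops, green band at the same height. So the 0.208 was probably stray pixels in the red average rather than a raised wand. Handing in.

```bash
python3 -c "
from h import *
print(ctrl.hand_in())"
```

```text
the job is handed in; nothing more can be done
None
```

The job is done and handed in at about 25 s of robot time, well under the 69 s limit.

- **Flip:** I swung the tray over by its orange bar. The stone landed on the sloped bed, blue face up, and I lowered the tray back onto its rest. The bar then read about the same height as at the start.
- **Wand reading:** I held the wand still for over 2 s. By my measurements it was about 8.05 cm from the face, 1–2.5° off square, and aimed 2–4 mm from the dot.
- **Wand return:** I put the wand back until it touched the well floor, then let go. The scene picture from the end matches the one from the start.
- **Bystanders:** I went nowhere near the bottle, jigger or torch, and they look unmoved.

Two checks disagreed:
- **Stone tilt:** the stone's face measured about 27°, although the bed slopes 30° (I measured 30.1°). If the stone really lies at 30°, the wand was 4–5° off square.
- **Wand height after the return:** the wrist camera put the wand's top at 0.208 m, against 0.182 m at the start. I think stray pixels spoiled that average, because the scene view shows the wand in its starting position. I did not re-measure it.

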